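# Raise the camera mast, line up the slide boxes, click on the lamp

## Task

Get the specimen photo ready in this order. First pull the camera mast up by its orange cap until the green lock button clicks out; next line up all the slide boxes that are there in an even, square row on the mat, each lying flat and centred in the frame of its own colour; then take the stick lamp out of its stand, push its red tail button against the steel disc until it clicks and stays in, and leave the lamp standing upright in the middle of the disc. Leave the other things on the bench where they are; if a box gets knocked out of line, put it back.

Things in the scene. Friction and masses are not known exactly. Their poses are not given: they have to be found in the camera images.
- mast_grip (a point): Camera mast, left or right: fixed grey foot (90 mm across, 20 high), black sleeve (36 across, rim at 130 mm), steel tube with a white camera block (52 mm square, 36 high) and on top an upright ORANGE round cap, 36 mm across, 42 tall. Point: on the axis, 18 mm below the cap's top, 24 mm above the block; 200 mm above the bench when down, rising with the tube. x: the lens side.
- mast (a joint): How far the tube is pulled up out of the sleeve, in m: 0 down (starts at 0 to 0.03), stop at 0.106. It rubs with 4 N (stays where left), a little more with the lock button rubbing. The lock button clicks out at about 0.100.
- mast_lock (a joint): Green sprung lock button of the mast (9 mm wide) in the tube: 0 held in, hidden inside the sleeve; it springs out by itself to 0.006 m just above the sleeve's rim once the tube is fully up, and then the tube cannot go down. It sticks out on the lens side.
- lamp: Stick lamp, 0.14 to 0.22 kg, upright, head up, in its stand: black round body 36 mm across and 85 long, above it a white round head 52 across and 45 tall, below it a red tail button. Origin: on the axis at the black body's lower rim (20 mm above the bench in the stand); z to the head, which spans 85 to 130 mm. The button at first reaches 10 mm below the origin.
- lamp_switch (a joint): Red tail button of the lamp (26 mm across), pushed into the body, in m: 0 fully out, stop at 0.010 (flush with the rim). Spring: 5 N to start, 9 N at the stop. At 0.008 it clicks and then stays in (on) at about 0.008, sticking out 2 mm. It cannot be clicked off again.
- lamp_tell (a joint): Small green tell-tale pin in the side of the lamp's body, 30 mm above its lower rim: 0 hidden, springs out 0.007 m when the tail button has clicked in.
- lamp_stand: Fixed stand, left or right, opposite the mast: black plate 80 x 80 mm, top 105 mm above the bench, with a square 44 mm hole in which the lamp hangs by its head (2 to 4 mm play); two sides below it, free air under the red button. Origin at bench level under the hole's centre.
- lamp_disc: Steel disc with a blue ring, 76 mm across, 3 mm thick, fixed to the bench at one end of the row (left or right): here the lamp is switched on and left standing. Origin: its centre at bench level.
- box_red: Loose red slide box, 66 mm (x) by 36 mm (y) by 24 mm high, 55 to 115 g, paper label on top; origin at the centre of its underside, z up. May be absent. At first lying in front of the mat.
- box_blue: Loose blue slide box, 66 mm (x) by 36 mm (y) by 24 mm high, 55 to 115 g, paper label on top; origin at the centre of its underside, z up. May be absent. At first lying in front of the mat.
- box_green: Loose green slide box, 66 mm (x) by 36 mm (y) by 24 mm high, 55 to 115 g, paper label on top; origin at the centre of its underside, z up. May be absent. At first lying in front of the mat.
- box_yellow: Loose yellow slide box, 66 mm (x) by 36 mm (y) by 24 mm high, 55 to 115 g, paper label on top; origin at the centre of its underside, z up. May be absent. At first lying in front of the mat.
- box_white: Loose white slide box, 66 mm (x) by 36 mm (y) by 24 mm high, 55 to 115 g, paper label on top; origin at the centre of its underside, z up. May be absent. At first lying in front of the mat.
- field_red: Printed red frame on the mat, 80 mm (x) by 50 mm (y), no height: place of the red box. The mat (dark, flush with the bench, 130 x 350 mm) holds five such frames side by side in any order, 64 mm apart, x away from the robot. Origin at its centre; a centred box leaves 7 mm all round.
- field_blue: Printed blue frame on the mat, 80 mm (x) by 50 mm (y), no height: place of the blue box. The mat (dark, flush with the bench, 130 x 350 mm) holds five such frames side by side in any order, 64 mm apart, x away from the robot. Origin at its centre; a centred box leaves 7 mm all round.
- field_green: Printed green frame on the mat, 80 mm (x) by 50 mm (y), no height: place of the green box. The mat (dark, flush with the bench, 130 x 350 mm) holds five such frames side by side in any order, 64 mm apart, x away from the robot. Origin at its centre; a centred box leaves 7 mm all round.
- field_yellow: Printed yellow frame on the mat, 80 mm (x) by 50 mm (y), no height: place of the yellow box. The mat (dark, flush with the bench, 130 x 350 mm) holds five such frames side by side in any order, 64 mm apart, x away from the robot. Origin at its centre; a centred box leaves 7 mm all round.
- field_white: Printed white frame on the mat, 80 mm (x) by 50 mm (y), no height: place of the white box. The mat (dark, flush with the bench, 130 x 350 mm) holds five such frames side by side in any order, 64 mm apart, x away from the robot. Origin at its centre; a centred box leaves 7 mm all round.
- wash_bottle: Bystander, not to be disturbed: white bottle, 64 mm across, 170 mm tall. Loose; origin at the centre of its underside.
- reagent: Bystander, not to be disturbed: amber jar, 52 mm across, 90 mm tall, behind the mat. Loose; origin at the centre of its underside.
- beaker: Bystander, not to be disturbed: glass beaker, 68 mm across, 80 mm tall, behind the mat. Loose; origin at the centre of its underside.
- dishes: Bystander, not to be disturbed: stack of three clear culture dishes, 60 mm across, 41 mm tall, at the end of the row opposite the disc. Loose; origin at the centre of its underside.
Mind the look-alikes: they are no part of the job. Several things look just like the box_green: the one meant starts farthest to the robot's right.

How it is judged:
On the way, in this order (a step that is already met when the one before it is completed fails the run):
1. the mast is fully up and its lock button is out (value of joint mast above 0.097 m and value of joint mast_lock above 0.004 m), for 0.2 s.
2. every box present lies in the frame of its colour (x of box_red in the frame of field_red between -0.0085 and 0.0085 m and y of box_red in the frame of field_red between -0.0085 and 0.0085 m and angle between the x axis of box_red and the x axis of field_red, either way round below 0.14 rad and angle between each of box_red, box_blue, box_green, box_yellow, box_white's own z axis and vertical below 0.1 rad and height (world z) of each of box_red, box_blue, box_green, box_yellow, box_white below 0.005 m and linear speed of each of box_red, box_blue, box_green, box_yellow, box_white below 0.02 m/s and x of box_blue in the frame of field_blue between -0.0085 and 0.0085 m and y of box_blue in the frame of field_blue between -0.0085 and 0.0085 m and angle between the x axis of box_blue and the x axis of field_blue, either way round below 0.14 rad and x of box_green in the frame of field_green between -0.0085 and 0.0085 m and y of box_green in the frame of field_green between -0.0085 and 0.0085 m and angle between the x axis of box_green and the x axis of field_green, either way round below 0.14 rad and x of box_yellow in the frame of field_yellow between -0.0085 and 0.0085 m and y of box_yellow in the frame of field_yellow between -0.0085 and 0.0085 m and angle between the x axis of box_yellow and the x axis of field_yellow, either way round below 0.14 rad and x of box_white in the frame of field_white between -0.0085 and 0.0085 m and y of box_white in the frame of field_white between -0.0085 and 0.0085 m and angle between the x axis of box_white and the x axis of field_white, either way round below 0.14 rad), for 0.2 s.
3. the lamp is clicked on over the disc (value of joint lamp_switch above 0.007 m and value of joint lamp_tell above 0.004 m and horizontal distance between lamp and lamp_disc below 0.04 m and height (world z) of lamp below 0.03 m), for 0.1 s.
At the end, for the whole second after the job is handed in: Mast up (97 mm or more), lock button out; every box present flat, at rest, centred in the frame of its colour within 8.5 mm each way and 0.14 rad; lamp clicked on and standing upright (0.1 rad), at rest, axis within 20 mm of the disc's centre (all of step 1 and all of step 2 and value of joint lamp_switch above 0.007 m and value of joint lamp_tell above 0.004 m and horizontal distance between lamp and lamp_disc below 0.02 m and angle between lamp's own z axis and vertical below 0.1 rad and height (world z) of lamp below 0.012 m and linear speed of lamp below 0.02 m/s); the robot touches nothing.
It fails at once if a bystander is shifted more than 50 mm or tipped over (distance of any of wash_bottle, reagent, beaker, dishes from where it was at the start of the episode above 0.05 m or angle between any of wash_bottle, reagent, beaker, dishes's own z axis and vertical above 0.6 rad).
It fails at once if the lamp is tipped over (angle between lamp's own z axis and vertical above 1 rad).
Of box_red, box_blue, box_green, box_yellow, box_white only 3 to 5 are there at a start; the rules pass over those that are not, and their reading is None.
At some moment in a run one of box_red, box_blue, box_green, box_yellow, box_white may be knocked a few centimetres aside while the robot is not near it.
It also fails if it takes over 210 s, if anything falls off the work surface, if the arm or the gripper's body presses on something with over 40 N, if the wrist force passes 120 N, or if a joint passes its speed limit or range.

## Robot

A 7-joint arm with a two-finger parallel gripper is mounted at the origin on the work surface. World frame = base frame: x ahead of the robot, y to its left, z up, the work surface at z = 0. Lengths are in m, angles in rad, forces in N, time in s.
With the tool pointing down it reaches from about 0.4 to 0.85 m from the base axis. Payload 10.4 kg.
Tool frame: the origin (TCP) lies midway between the tips of the shut fingers; the grasp point (between the pads) lies 19 mm behind it; z points along the fingers, y is the line along which they close (so a half turn about z gives the same grasp; the last joint's range is limited). The gripper opens to 87 mm and grips with 3 to 60 N. Pads are 19 mm wide; open, the fingers measure 117 mm over their backs; the gripper's body (75 mm by 190 mm) begins 51 mm behind the grasp point.
Start: joints at [1.173, 0.332, -0.065, 1.46, 0.022, 1.35, -0.088], TCP at [0.229, -0.582, 0.201] pointing down, gripper open.
Joint ranges: [-2.6, 2.6], [-0.5, 2.12], [-1.47, 1.34], [0.16, 2.42], [-1.27, 4.41], [0.06, 2.06], [-2.6, 2.6]. Speed limits (rad/s): [2.22, 2.22, 2.79, 2.79, 3.14, 3.14, 3.14].

## Interface

Orientations are given as a unit quaternion [x, y, z, w].
In Python, from bench import r gives the robot as it stands.
- The arm moves only by the tool arm_command, never from a script. Its argument "moves" is one flat list of numbers, 4 for each row, row after row: the shift along the tool's x, y, z in cm, then the turn about the tool's z in degrees. A call has 1 to 12 rows; each row shifts and turns the commanded pose from where the row before left it, along the tool's axes as they then stand; what a row does not reach is not made up. A row lasts 1/12 s, in which the tool goes at most 41.7 mm and 7.16 degrees, less where a joint would pass 70% of its speed; a pose out of reach is approached as far as the arm can. A call with a gripper value outside its range is refused whole. "fingers" is the opening in per cent of the stroke, from 0 (shut) to 100 (fully open), set as the call begins (left out, the last holds). The fingers move at their own pace and stop on an object; "squeeze" is the grip in N (left out, the last holds). Time passes only in rows, so rows that do not move let the fingers close. It gives the time, the measured TCP pose, the force, the opening and the grip force at its end, in the units of the state.
- r.read_state(): the state, without advancing time (a new reading comes with each control period).
- r.camera(name): name is "side" or "top"; returns the picture (384x512x3 uint8, red, green, blue); there is no depth.
- r.camera_info(name): a dict with "fx", "fy", "cx", "cy" (pixels), "k1" (the pictures are not rectified: a ray, as slopes to the right and down, at radius r is drawn at 1 + k1 r^2 times it, then the intrinsics apply), "origin" and "attitude" of the camera in the world. Camera axes: x right, y up, looking along -z (the intrinsics and any distortion apply to the point x, -y, -z); pixel columns grow to the right and rows downward; lengths in m; the calibration is good to about 2 mm. A picture is of the moment at which its call begins. camera_info takes no time and is no camera call.
- r.close_job(): hands the job in; it is judged then, once.
The state is a dict: "time": time; "joint_positions": joint angles; "joint_vel": joint speeds; "joint_torque": joint torques, N m; "ee_pos": TCP position; "eef_rot": TCP orientation; "ft_force": force on the tool from outside, world axes, zero at the start; "torque": the same for the moment, N m; "width": finger opening in m; "grip_force": force on a finger pad.
Only numpy, scipy, OpenCV 4.12 (cv2) and the standard library are available. Lean on these libraries where they do the work, as an engineer would, in place of code of your own. Each camera call takes 0.05 s, during which the arm holds its last target. There are 200 camera calls.

## Working session

There is one attempt and no reset: what is moved stays moved. The work goes in short steps, Python scripts to look and compute and a tool call to move; the robot and the scene stay as the last step left them, time stands still between calls to the robot, and variables do not carry over. Pictures are saved under pics/ and viewed, at most 14 in all, crops included, and the job is handed in when it is done.

Besides the shell and the picture viewer there is one more tool, called after ">>>" as name(argument=value, ...) on one line, values as JSON. arm_command: Moves the arm, as the interface text tells. Its arguments: {"type":"object","properties":{"moves":{"type":"array"},"fingers":{"type":"number"},"squeeze":{"type":"number"}},"required":["moves"]}

```bash
mkdir -p pics; ls
cat > h.py <<'E'
import numpy as np,cv2
from scipy.spatial.transform import Rotation as R
from bench import r
def cam(n):
    i=r.camera_info(n); return i
def Rm(i):
    a=np.array(i['attitude'],float)
    return a if a.shape==(3,3) else R.from_quat(a).as_matrix()
def ray(i,u,v):
    x=(u-i['cx'])/i['fx'];y=(v-i['cy'])/i['fy'];k=i['k1']
    X,Y=x,y
    for _ in range(20):
        s=1+k*(X*X+Y*Y);X,Y=x/s,y/s
    return Rm(i)@np.array([X,-Y,-1.])
def onz(i,u,v,z):
    o=np.array(i['origin']);d=ray(i,u,v);return o+d*(z-o[2])/d[2]
def proj(i,p):
    c=Rm(i).T@(np.array(p)-np.array(i['origin']));x,y=c[0]/-c[2],-c[1]/-c[2];s=1+i['k1']*(x*x+y*y)
    return i['cx']+i['fx']*x*s,i['cy']+i['fy']*y*s
def snap(n,f=None):
    im=r.camera(n)
    if f: cv2.imwrite('pics/'+f,im[:,:,::-1])
    return im
E
python3 - <<'E'
from h import *
print(r.read_state())
for n in('top','side'): snap(n,n+'0.png');print(cam(n))
a=cv2.imread('pics/top0.png');cv2.imwrite('pics/topL.png',cv2.resize(a,(800,600),interpolation=2))
E
```

```text
pics
{'time': 0.0, 'joint_positions': array([ 1.17345313,  0.33287542, -0.06467951,  1.46092364,  0.02161886,
        1.34990007, -0.08848523]), 'joint_vel': array([ 1.19793232e-04,  9.21276077e-04,  5.63317268e-04, -5.01859089e-04,
        9.24529754e-04,  4.28566221e-05, -6.76230749e-04]), 'joint_torque': array([ 3.87092837e-05, -6.23256612e+01,  2.50700244e-02, -3.89900529e+01,
       -6.11672527e-02,  3.97168275e-02,  1.14014715e-04]), 'ee_pos': array([ 0.22859641, -0.58125407,  0.20006014]), 'eef_rot': array([ 9.82495117e-01,  1.86287002e-01, -1.75270876e-04, -6.83161871e-04]), 'ft_force': array([ 0.18761686,  0.47987479, -0.00165659]), 'torque': array([ 0.06430889, -0.03106404,  0.03466412]), 'grip_force': 0.0, 'width': 0.0870368345571036}
{'fx': 497.358472068685, 'fy': 497.358472068685, 'cx': 245.36122676449114, 'cy': 189.2724292301589, 'k1': -0.02463364980047884, 'origin': array([0.3499675 , 0.05088722, 1.37518362]), 'attitude': array([-0.05648459,  0.05127334,  0.70758836, -0.70249501])}
{'fx': 426.4417066719365, 'fy': 426.4417066719365, 'cx': 263.83478690655375, 'cy': 187.57553039474152, 'k1': -0.0665112827795031, 'origin': array([0.05198471, 0.90380544, 0.93683146]), 'attitude': array([-0.11481967,  0.41866203,  0.8654958 , -0.24991113])}
```

View pics/topL.png

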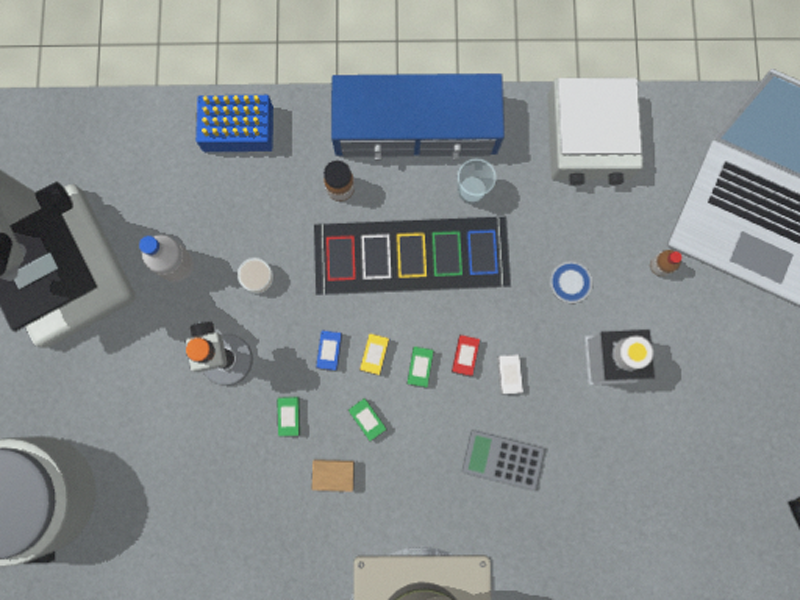

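View pics/side0.png

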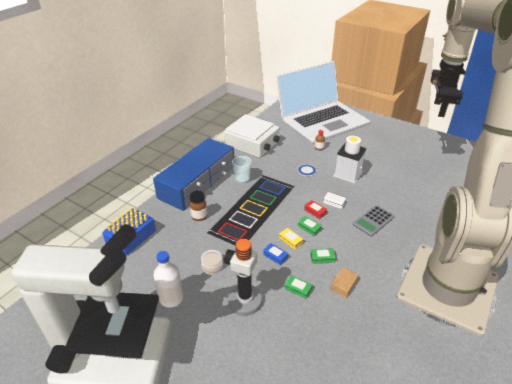

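Top view (800x600): mast with its orange cap at (198,349), lamp at (636,352), disc at (572,282), and frames red/white/yellow/green/blue from x=340 to 484 at y≈255. Boxes are blue (329,350), yellow (375,354), red (466,355) and white (511,374).
Green candidates are (420,367), (288,417) and (367,420). The image's right is the robot's right (-y), so (420,367) is the one meant. I'll confirm it in a crop.

```bash
cat >> h.py <<'E'
HUE={'red':[(0,8),(170,180)],'yellow':[(20,34)],'green':[(50,85)],'blue':[(100,125)],'orange':[(6,18)]}
def mask(im,c,smin=110,vmin=70):
    h=cv2.cvtColor(im,cv2.COLOR_RGB2HSV)
    if c=='white':
        m=((h[...,1]<40)&(h[...,2]>185)).astype(np.uint8)*255
    else:
        m=np.zeros(im.shape[:2],np.uint8)
        for a,b in HUE[c]: m|=cv2.inRange(h,(a,smin,vmin),(b,255,255))
    return m
def blobs(im,i,c,z,amin=30,roi=None,**k):
    out=[];cs,_=cv2.findContours(mask(im,c,**k),cv2.RETR_EXTERNAL,cv2.CHAIN_APPROX_NONE)
    for q in cs:
        q=cv2.convexHull(q)
        if cv2.contourArea(q)<amin: continue
        p=np.array([onz(i,u,v,z)[:2]*1000 for u,v in q[:,0,:]],np.float32)
        (x,y),(w,h),_=cv2.minAreaRect(p)
        if roi and not(roi[0]<x<roi[1] and roi[2]<y<roi[3]): continue
        b=cv2.boxPoints(cv2.minAreaRect(p));e=max((b[1]-b[0],b[2]-b[1]),key=np.linalg.norm)
        a=np.degrees(np.arctan2(e[1],e[0]));a=(a+90)%180-90
        out.append((round(float(x)),round(float(y)),round(float(w)),round(float(h)),round(float(a),1),q[:,0].mean(0).round().tolist()))
    return out
E
python3 - <<'E'
from h import *
im=cv2.imread('pics/top0.png')[:,:,::-1].copy();i=cam('top')
for c in('red','white','yellow','green','blue'):
    print(c,'field',blobs(im,i,c,0,roi=(490,700,-200,250),smin=70))
    print(c,'box',blobs(im,i,c,.012,roi=(250,490,-200,350)))
def P(u,v,z): return (onz(i,u*.64,v*.64,z)*1000).round()
print('cap',blobs(im,i,'orange',.22)); print('lamp',P(634,352,.15), blobs(im,i,'white',.15,roi=(200,500,-450,-250)));print('disc',blobs(im,i,'blue',.003,roi=(300,700,-320,-180)))
print('disc',P(572,282,.003),'foot',P(228,360,.02),'dishes',P(255,275,.041),'stand corners',[P(u,v,.105) for u,v in((602,332),(652,331),(655,379),(604,380))])
s=cv2.imread('pics/side0.png')[:,:,::-1].copy();j=cam('side')
for b in blobs(s,j,'orange',.218,smin=150): print('side orange',b)
cv2.imwrite('pics/crop.png',cv2.resize(im[200:290,170:345,::-1],None,fx=4,fy=4,interpolation=2))
E
```

```text
red field [(632, 138, 83, 52, 2.7, [218.0, 161.0])]
red box [(454, -83, 37, 66, -12.4, [298.0, 226.0])]
white field [(615, 64, 28, 37, -0.4, [246.0, 173.0]), (651, 81, 34, 40, -0.1, [236.0, 156.0])]
white box [(344, 91, 33, 23, 35.5, [235.0, 268.0]), (350, 228, 33, 22, 0.6, [184.0, 264.0]), (435, -3, 23, 33, -10.2, [268.0, 234.0]), (420, -160, 65, 35, 4.4, [326.0, 238.0]), (454, -84, 22, 32, -12.5, [298.0, 226.0]), (457, 78, 23, 31, -14.4, [240.0, 226.0]), (464, 158, 22, 33, -0.4, [210.0, 223.0])]
yellow field [(637, 11, 84, 53, 1.9, [263.0, 160.0])]
yellow box [(457, 78, 36, 66, -15.1, [240.0, 227.0])]
green field [(639, -53, 53, 81, -0.5, [284.0, 163.0])]
green box [(344, 91, 64, 35, 35.0, [235.0, 270.0]), (350, 228, 65, 33, 0.5, [185.0, 264.0]), (434, -2, 35, 65, -10.9, [268.0, 233.0])]
blue field [(642, -117, 84, 54, 1.8, [308.0, 157.0])]
blue box [(464, 158, 36, 66, -7.8, [210.0, 225.0])]
cap [(450, 338, 33, 33, 89.6, [126.0, 223.0]), (578, -369, 29, 24, 14.8, [426.0, 166.0])]
lamp [ 445. -336.  150.] [(446, -339, 48, 46, 43.3, [407.0, 226.0])]
disc [(585, -275, 62, 63, -2.3, [365.0, 180.0])]
disc [ 583. -278.    3.] foot [447. 332.  20.] dishes [594. 284.  41.] stand corners [array([ 482., -299.,  105.]), array([ 483., -381.,  105.]), array([ 405., -382.,  105.]), array([ 404., -298.,  105.])]
side orange (444, 351, 33, 63, -55.2, [243.0, 248.0])
side orange (630, 295, 28, 18, 18.8, [195.0, 206.0])
```

View pics/crop.png

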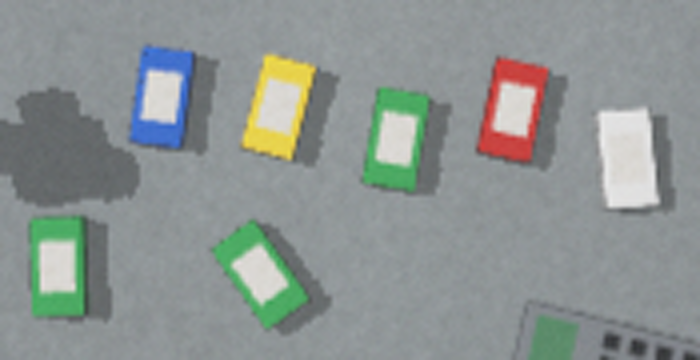

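The crop confirms it: the green box at crop (397,140) is the rightmost of the three greens; the look-alikes are at (57,265) and (262,275). Next I get the cap height and a move planner.

```bash
cat >> h.py <<'E'
def plan(*wps,start=None):
    """wps: (x,y,z mm, yaw deg) ; prints rows in tool axes"""
    s=r.read_state();p=np.array(s['ee_pos'])*1000;M=R.from_quat(s['eef_rot']).as_matrix()
    yaw=np.degrees(np.arctan2(M[1,0],M[0,0]));print('at',p.round(1),'yaw',round(yaw,1),'F',s['ft_force'].round(1),'t',s['time'],'w',round(s['width'],4))
    for w in wps:
        d=np.array(w[:3])-p;t=w[3]-yaw;n=max(1,int(np.ceil(max(np.linalg.norm(d)/35,abs(t)/6.5))))
        # average in the frame midway
        rows=[];
        for k in range(n):
            a=np.radians(yaw+t*k/n);T=np.array([[np.cos(a),np.sin(a),0],[np.sin(a),-np.cos(a),0],[0,0,-1]])
            rows.append((*(T.T@d/n/10).round(2),round(-t/n,1)))
        print(w,n,'rows:', ' '.join(str(x) for x in rows) if t else str(rows[0]))
        p=np.array(w[:3],float);yaw=w[3]
E
python3 - <<'E'
from h import *
i=cam('top');j=cam('side')
im=cv2.imread('pics/top0.png')[:,:,::-1].copy();s=cv2.imread('pics/side0.png')[:,:,::-1].copy()
for im_,c in((im,i),(s,j)):
    m=mask(im_,'orange',smin=150);n,l,st,ce=cv2.connectedComponentsWithStats(m)
    print([ (st[k].tolist(),ce[k].round(1).tolist()) for k in range(1,n) if st[k][4]>60])
for z in(.218,.228,.238,.248):
    p=onz(i,126,223,z);print(z,(p*1000).round(),np.round(proj(j,p)),np.round(proj(j,p-[0,0,.042])), np.round(proj(j,p-[0,0,.021])))
plan((450,-150,380,21),(450,200,380,30),(448,335,330,37))
E
```

```text
[([119, 217, 15, 14, 168], [126.2, 223.4])]
[([236, 239, 15, 21, 208], [242.7, 247.2])]
0.218 [450. 338. 218.] [244. 244.] [244. 257.] [244. 251.]
0.228 [449. 336. 228.] [245. 241.] [245. 253.] [245. 247.]
0.238 [449. 333. 238.] [245. 237.] [246. 250.] [246. 244.]
0.248 [448. 331. 248.] [246. 234.] [247. 246.] [246. 240.]
at [ 228.6 -581.3  200.1] yaw 21.5 F [ 0.3 -0.4  0.4] t 0.1 w 0.087
(450, -150, 380, 21) 15 rows: (np.float64(2.43), np.float64(-2.14), np.float64(-1.2), np.float64(0.0)) (np.float64(2.42), np.float64(-2.14), np.float64(-1.2), np.float64(0.0)) (np.float64(2.42), np.float64(-2.14), np.float64(-1.2), np.float64(0.0)) (np.float64(2.42), np.float64(-2.14), np.float64(-1.2), np.float64(0.0)) (np.float64(2.42), np.float64(-2.14), np.float64(-1.2), np.float64(0.0)) (np.float64(2.42), np.float64(-2.14), np.float64(-1.2), np.float64(0.0)) (np.float64(2.42), np.float64(-2.14), np.float64(-1.2), np.float64(0.0)) (np.float64(2.42), np.float64(-2.14), np.float64(-1.2), np.float64(0.0)) (np.float64(2.42), np.float64(-2.15), np.float64(-1.2), np.float64(0.0)) (np.float64(2.42), np
[... 686 characters left out ...]
9) (np.float64(1.46), np.float64(-3.18), np.float64(0.0), -0.9) (np.float64(1.51), np.float64(-3.16), np.float64(0.0), -0.9) (np.float64(1.56), np.float64(-3.13), np.float64(0.0), -0.9) (np.float64(1.61), np.float64(-3.11), np.float64(0.0), -0.9) (np.float64(1.65), np.float64(-3.08), np.float64(0.0), -0.9) (np.float64(1.7), np.float64(-3.06), np.float64(0.0), -0.9)
(448, 335, 330, 37) 5 rows: (np.float64(1.32), np.float64(-2.36), np.float64(1.0), -1.4) (np.float64(1.37), np.float64(-2.33), np.float64(1.0), -1.4) (np.float64(1.43), np.float64(-2.29), np.float64(1.0), -1.4) (np.float64(1.48), np.float64(-2.26), np.float64(1.0), -1.4) (np.float64(1.54), np.float64(-2.22), np.float64(1.0), -1.4)
```

>>> arm_command(moves=[2.4,-2.15,-1.2,0,2.4,-2.15,-1.2,0,2.4,-2.15,-1.2,0,2.4,-2.15,-1.2,0,2.4,-2.15,-1.2,0,2.4,-2.15,-1.2,0,2.4,-2.15,-1.2,0,2.4,-2.15,-1.2,0,2.4,-2.15,-1.2,0,2.4,-2.15,-1.2,0,2.4,-2.15,-1.2,0,2.4,-2.15,-1.2,0], fingers=90, squeeze=40)

```text
time: 1.1
ee_pos: [0.4026, -0.2345, 0.3453]
eef_rot: [0.983, 0.186, -0.0, 0.0]
ft_force: [1.1, -0.1, -0.2]
width: 0.0784
grip_force: 0.0
```

>>> arm_command(moves=[1.56,-3.2,-0.1,0,1.56,-3.2,-0.1,0,1.56,-3.2,-0.1,0,1.56,-3.2,-0.1,0,1.56,-3.2,-0.1,0,1.56,-3.2,-0.1,0,1.56,-3.2,-0.1,0,1.56,-3.2,-0.1,0,1.56,-3.2,-0.1,0,1.56,-3.2,-0.1,0,1.56,-3.2,-0.1,0,1.56,-3.2,-0.1,0])

```text
time: 2.1
ee_pos: [0.4356, 0.1914, 0.357]
eef_rot: [0.983, 0.186, 0.0, 0.0]
ft_force: [0.9, -0.5, -0.3]
width: 0.0785
grip_force: 0.0
```

```bash
sed -i "s/rows.append((\*(T.T@d\/n\/10).round(2),round(-t\/n,1)))/rows.append([float(q) for q in (*(T.T@d\/n\/10).round(2),round(-t\/n,1))])/" h.py; python3 -c "
from h import *
plan((447,335,320,21.5),(447,335,209,21.5))"
```

```text
at [435.6 191.4 357. ] yaw 21.4 F [ 0.9 -0.5 -0.3] t 2.1 w 0.0785
(447, 335, 320, 21.5) 5 rows: [1.26, -2.59, 0.74, -0.0] [1.26, -2.59, 0.74, -0.0] [1.26, -2.59, 0.74, -0.0] [1.26, -2.59, 0.74, -0.0] [1.26, -2.59, 0.74, -0.0]
(447, 335, 209, 21.5) 4 rows: [0.0, 0.0, 2.78, -0.0]
```

>>> arm_command(moves=[1.26,-2.59,0.7,0,1.26,-2.59,0.7,0,1.26,-2.59,0.7,0,1.26,-2.59,0.7,0,1.26,-2.59,0.7,0,0,0,1,0,0,0,0,0])

```text
time: 2.68
ee_pos: [0.4458, 0.3345, 0.3094]
eef_rot: [0.982, 0.188, -0.002, 0.0]
ft_force: [0.3, -1.2, -0.6]
width: 0.0781
grip_force: 0.0
```

```bash
python3 -c "
from h import *
s=snap('side');t=snap('top')
a=cv2.resize(s[170:310,180:320],(560,560),interpolation=2);b=cv2.resize(t[170:310,60:200],(230,230))
c=np.zeros((560,790,3),np.uint8);c[:,:560]=a;c[:230,560:]=b
cv2.imwrite('pics/m1.png',c[:,:,::-1]);plan((447,335,209,21.5))
print(proj(cam('side'),np.array(r.read_state()['ee_pos'])))"
```

```text
at [447.3 332.5 311.6] yaw 21.4 F [ 0.3 -0.5  0.4] t 2.7833 w 0.078
(447, 335, 209, 21.5) 3 rows: [0.02, -0.08, 3.42, -0.0] [0.02, -0.08, 3.42, -0.0] [0.02, -0.08, 3.42, -0.0]
(np.float64(245.51436510572606), np.float64(213.3415184999144))
```

View pics/m1.png

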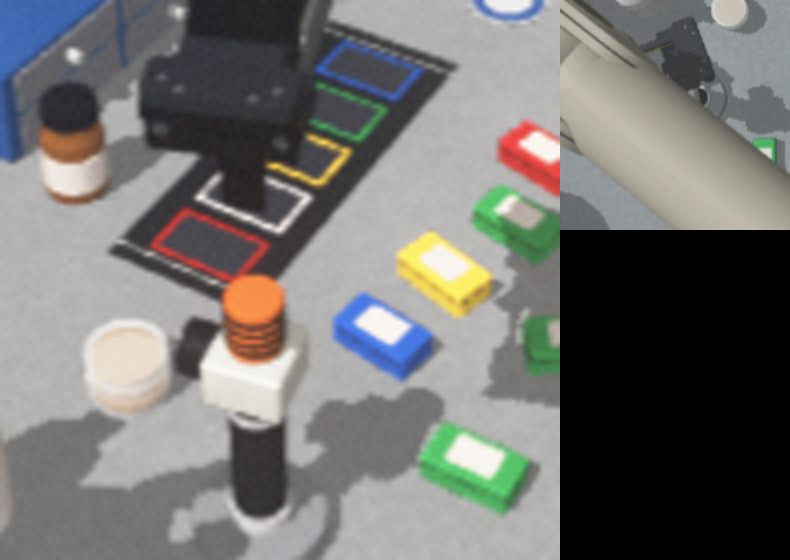

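The side view puts the cap-top centre at about (243.7,244.3), which fits a top height of 0.218 with the axis at (450,338). I'll lower with 36 mm margins and grip.

>>> arm_command(moves=[0.3,-0.25,2,0,0,0,3,0,0,0,3,0,0,0,2.5,0,0,0,1.5,0,0,0,0.5,0,0,0,0,0])

```text
time: 3.37
ee_pos: [0.4497, 0.3352, 0.1867]
eef_rot: [0.983, 0.185, -0.0, 0.001]
ft_force: [0.7, -0.8, 0.5]
width: 0.0787
grip_force: 0.0
```

>>> arm_command(moves=[0,0,0,0,0,0,0,0,0,0,0,0,0,0,0,0,0,0,0,0,0,0,0,0,0,0,0,0,0,0,0,0], fingers=20, squeeze=45)

```text
time: 4.03
ee_pos: [0.4488, 0.3377, 0.1869]
eef_rot: [0.982, 0.187, 0.0, -0.001]
ft_force: [-0.5, 1.6, -0.3]
width: 0.0347
grip_force: 45.0
```

Gripped (width 35 mm). Pull up.

>>> arm_command(moves=[0,0,-1,0,0,0,-1,0,0,0,-1,0,0,0,-1,0,0,0,-1,0,0,0,-1,0,0,0,-1,0,0,0,-1,0,0,0,-0.8,0,0,0,0,0])

```text
time: 4.87
ee_pos: [0.4488, 0.3376, 0.2757]
eef_rot: [0.982, 0.187, 0.0, -0.001]
ft_force: [-2.0, 2.6, 3.7]
width: 0.0346
grip_force: 45.0
```

>>> arm_command(moves=[0,0,-0.4,0,0,0,-0.4,0,0,0,-0.3,0,0,0,-0.3,0,0,0,-0.2,0,0,0,-0.2,0,0,0,0,0])

```text
time: 5.45
ee_pos: [0.4487, 0.3375, 0.2904]
eef_rot: [0.982, 0.187, -0.001, -0.001]
ft_force: [4.7, 10.0, -18.7]
width: 0.0345
grip_force: 45.0
```

>>> arm_command(moves=[0,0,0,0,0,0,0,0,0,0,0,0,0,0,0,0,0,0,-2.5,0,0,0,-3,0,0,0,-3,0,2,2,-2,0,2,3,0,0,2,3,0,0,2,3,0,0,0,0,0,0], fingers=80)

```text
time: 6.45
ee_pos: [0.5699, 0.257, 0.3961]
eef_rot: [0.983, 0.181, -0.0, 0.001]
ft_force: [0.4, -2.0, -0.6]
width: 0.0693
grip_force: 0.0
```

```bash
python3 -c "
from h import *
s=snap('side')
cv2.imwrite('pics/m2.png',cv2.resize(s[160:310,160:310],(600,600),interpolation=2)[:,:,::-1])
t=snap('top');i=cam('top')
for c in('red','yellow','green','blue','white'): print(c,blobs(t,i,c,.012,roi=(370,490,-200,350),amin=80))
plan((454,-83,120,-12))"
```

```text
red [(454, -82, 36, 66, -12.6, [297.0, 227.0])]
yellow []
green [(413, 2, 35, 22, 79.3, [268.0, 243.0]), (456, -6, 32, 20, 78.2, [269.0, 226.0])]
blue []
white [(404, -162, 35, 33, 89.6, [328.0, 246.0])]
at [565.  262.4 397.2] yaw 21.3 F [-1.   0.7 -0.2] t 6.55 w 0.0696
(454, -83, 120, -12) 14 rows: [-1.63, 2.01, 1.98, 2.4] [-1.55, 2.08, 1.98, 2.4] [-1.46, 2.14, 1.98, 2.4] [-1.37, 2.2, 1.98, 2.4] [-1.28, 2.25, 1.98, 2.4] [-1.19, 2.3, 1.98, 2.4] [-1.09, 2.35, 1.98, 2.4] [-0.99, 2.39, 1.98, 2.4] [-0.89, 2.43, 1.98, 2.4] [-0.79, 2.47, 1.98, 2.4] [-0.69, 2.5, 1.98, 2.4] [-0.58, 2.53, 1.98, 2.4] [-0.48, 2.55, 1.98, 2.4] [-0.37, 2.56, 1.98, 2.4]
```

View pics/m2.png

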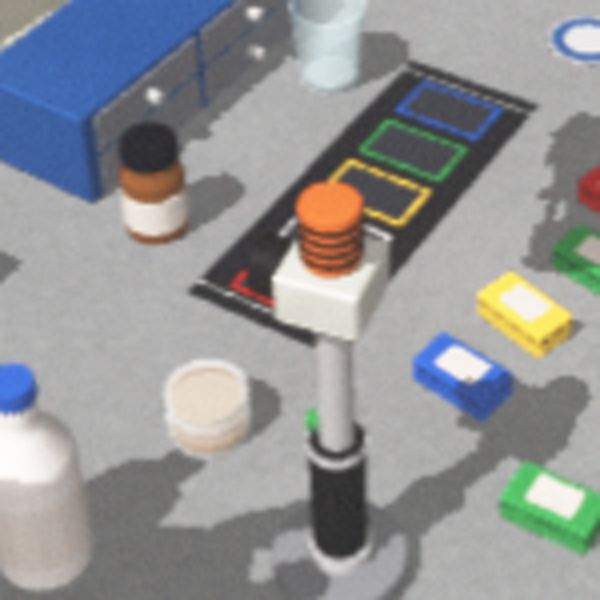

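The green lock button is out at crop (313,420) and the mast is up. Now the boxes, starting with red.

>>> arm_command(moves=[-2.08,2.56,2,0,-2.08,2.56,2,0,-2.08,2.56,2,0,-2.08,2.56,2,0,-2.08,2.56,2,0,-2.08,2.56,2,0,-2.08,2.56,2,0,-2.08,2.56,2,0,-2.08,2.56,2,0,-2.08,2.56,2,0,-2.08,2.56,2,0,0,0,0,0], fingers=68)

```text
time: 7.55
ee_pos: [0.4497, -0.0875, 0.1744]
eef_rot: [0.983, 0.183, -0.003, 0.0]
ft_force: [-0.7, -0.0, -0.4]
width: 0.0593
grip_force: 0.0
```

>>> arm_command(moves=[0,0,1.1,5.6,0,0,1.1,5.6,0,0,1.1,5.6,0,0,1.1,5.6,0,0,1.1,5.6,0,0,1.1,5.6,0,0,0,0])

```text
time: 8.13
ee_pos: [0.4527, -0.0809, 0.1105]
eef_rot: [0.994, -0.107, -0.001, 0.0]
ft_force: [0.4, 0.0, 0.1]
width: 0.0595
grip_force: 0.0
```

```bash
python3 -c "
from h import *
plan((454,-83,5,-12.5),(454,-83,100,-12.5),(632,138,100,-12.5),(632,138,100,2.3),(632,138,6,2.3))
s=snap('side');j=cam('side')
for c in('red','yellow','green','blue','white'): print(c,blobs(s,j,c,.012,roi=(370,490,-200,350),amin=60))"
```

```text
at [452.7 -80.9 110.5] yaw -12.3 F [0.4 0.  0.1] t 8.1333 w 0.0595
(454, -83, 5, -12.5) 4 rows: [0.04, 0.04, 2.64, 0.0] [0.04, 0.04, 2.64, 0.0] [0.04, 0.04, 2.64, 0.0] [0.04, 0.04, 2.64, 0.0]
(454, -83, 100, -12.5) 3 rows: [0.0, 0.0, -3.17, -0.0]
(632, 138, 100, -12.5) 9 rows: [1.4, -2.83, 0.0, -0.0]
(632, 138, 100, 2.3) 3 rows: [0.0, 0.0, 0.0, -4.9] [0.0, 0.0, 0.0, -4.9] [0.0, 0.0, 0.0, -4.9]
(632, 138, 6, 2.3) 3 rows: [0.0, 0.0, 3.13, -0.0]
red [(457, -82, 56, 78, -11.8, [316.0, 209.0])]
yellow [(459, 78, 51, 78, -15.4, [290.0, 237.0])]
green [(438, -2, 50, 72, -10.2, [309.0, 226.0])]
blue [(467, 158, 50, 76, -8.5, [276.0, 255.0])]
white [(414, -144, 64, 48, 27.3, [336.0, 202.0])]
```

>>> arm_command(moves=[0.1,0.15,2.7,0,0,0,2.7,0,0,0,2.7,0,0,0,1.6,0,0,0,0.7,0,0,0,0,0], squeeze=20)

```text
time: 8.68
ee_pos: [0.4542, -0.0833, 0.0075]
eef_rot: [0.995, -0.104, -0.001, -0.0]
ft_force: [-0.3, -0.2, 0.6]
width: 0.0594
grip_force: 0.0
```

>>> arm_command(moves=[0,0,0,0,0,0,0,0,0,0,0,0,0,0,0,0,0,0,0,0,0,0,0,0,0,0,-2.5,0,0,0,-3.5,0,0,0,-3,0], fingers=20)

```text
time: 9.43
ee_pos: [0.4543, -0.0832, 0.0992]
eef_rot: [0.994, -0.105, -0.0, -0.0]
ft_force: [1.0, -0.2, 0.9]
width: 0.0184
grip_force: 0.0
```

>>> arm_command(moves=[1.4,-2.83,0,0,1.4,-2.83,0,0,1.4,-2.83,0,0,1.4,-2.83,0,0,1.4,-2.83,0,0,1.4,-2.83,0,0,1.4,-2.83,0,0,1.4,-2.83,0,0,1.4,-2.83,0,0,0,0,0,-4.9,0,0,0,-4.9,0,0,0,-4.9])

```text
time: 10.43
ee_pos: [0.6313, 0.1396, 0.0975]
eef_rot: [1.0, 0.025, -0.0, -0.0]
ft_force: [0.0, -0.4, -0.2]
width: 0.0177
grip_force: 0.0
```

```bash
python3 -c "
from h import *
s=snap('side')
plan((632,138,100,2.3))"
```

```text
at [631.3 139.1  97.5] yaw 3.2 F [-0.6  0.2  0.2] t 10.4833 w 0.0176
(632, 138, 100, 2.3) 1 rows: [0.06, 0.11, -0.25, 0.9]
```

```bash
python3 -c "
from h import *
s=snap('side');t=snap('top')
i=cam('top');j=cam('side')
for n,a,k in(('t',t,i),('s',s,j)):
  for c in('red','yellow','green','blue','white'): print(n,c,blobs(a,k,c,.012,roi=(370,490,-200,350),amin=60))
cv2.imwrite('pics/b1.png',cv2.resize(s[120:290,180:380],(800,680)[:2],interpolation=2)[:600,:,::-1])"
```

```text
t red []
t yellow [(457, 78, 36, 65, -15.1, [239.0, 228.0])]
t green []
t blue [(465, 158, 36, 65, -7.5, [209.0, 224.0])]
t white [(436, -162, 33, 29, 6.7, [328.0, 231.0]), (457, 78, 23, 31, -14.4, [240.0, 226.0]), (464, 158, 22, 33, -0.4, [210.0, 223.0])]
s red [(457, -82, 55, 78, -11.8, [316.0, 209.0])]
s yellow [(459, 78, 51, 78, -15.4, [290.0, 237.0])]
s green [(438, -1, 50, 71, -9.8, [309.0, 226.0])]
s blue [(467, 158, 50, 75, -6.9, [276.0, 255.0])]
s white [(423, -156, 71, 66, 4.1, [333.0, 200.0])]
```

View pics/b1.png

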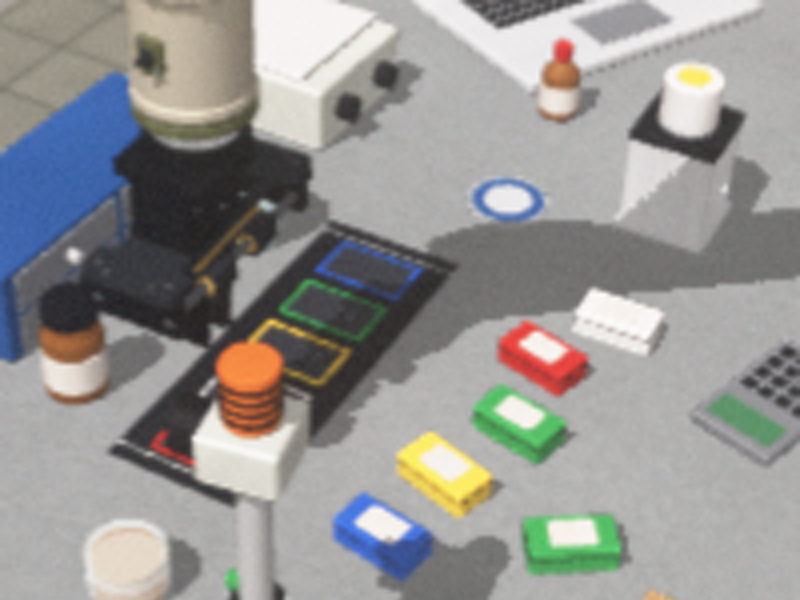

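Red box is untouched at (540,357) in the crop; I lifted before the fingers had finished closing. Going back, I'll wait longer this time.

>>> arm_command(moves=[0,0,0,4.9,0,0,0,4.9,0,0,0,4.9,-1.4,2.83,0,0,-1.4,2.83,0,0,-1.4,2.83,0,0,-1.4,2.83,0,0,-1.4,2.83,0,0,-1.4,2.83,0,0,-1.4,2.83,0,0,-1.4,2.83,0,0,-1.4,2.83,0,0], fingers=68)

```text
time: 11.58
ee_pos: [0.4535, -0.0851, 0.098]
eef_rot: [0.994, -0.108, 0.0, 0.0]
ft_force: [-0.3, -0.9, -0.3]
width: 0.0592
grip_force: 0.0
```

>>> arm_command(moves=[0,0,0,0,0,0,2.5,0,0,0,3,0,0,0,2.2,0,0,0,1.2,0,0,0,0.4,0,0,0,0,0])

```text
time: 12.17
ee_pos: [0.4545, -0.0835, 0.0046]
eef_rot: [0.994, -0.106, -0.0, -0.0]
ft_force: [-0.3, -0.5, 0.6]
width: 0.0594
grip_force: 0.0
```

>>> arm_command(moves=[0,0,0,0,0,0,0,0,0,0,0,0,0,0,0,0,0,0,0,0,0,0,0,0,0,0,0,0,0,0,0,0,0,0,0,0,0,0,0,0,0,0,0,0,0,0,0,0], fingers=20)

```text
time: 13.17
ee_pos: [0.4547, -0.0838, 0.0048]
eef_rot: [0.994, -0.106, 0.0, -0.0]
ft_force: [0.6, 0.4, -0.3]
width: 0.0168
grip_force: 0.0
```

```bash
python3 -c "
from h import *
s=snap('side');t=snap('top')
a=cv2.resize(s[150:260,260:370],(400,400),interpolation=2);b=cv2.resize(t[170:280,240:350],(400,400),interpolation=2)
cv2.imwrite('pics/b2.png',np.hstack([a,b])[:,:,::-1])
print(proj(cam('side'),r.read_state()['ee_pos']),r.read_state()['width'])"
```

```text
(np.float64(315.59065593245793), np.float64(210.43877772044038)) 0.016927798405717814
```

View pics/b2.png

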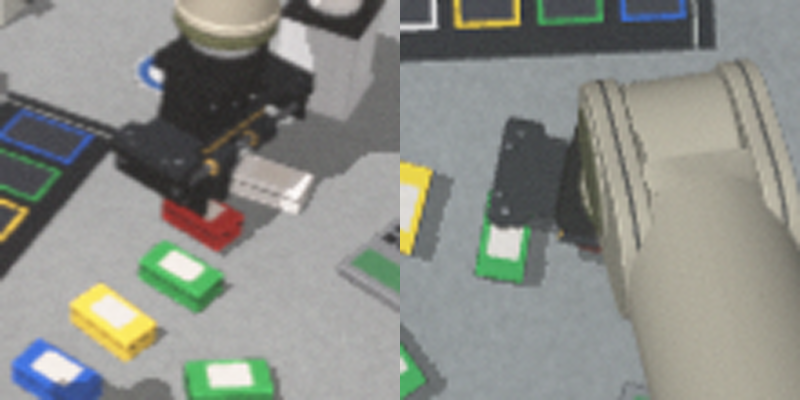

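>>> arm_command(moves=[0,0,-2.5,0,0,0,-2.5,0,0,0,0,0,0,0,0,0])

```text
time: 13.6
ee_pos: [0.4556, -0.0842, 0.0559]
eef_rot: [0.994, -0.106, 0.001, 0.001]
ft_force: [1.3, -0.4, -0.7]
width: 0.0174
grip_force: 0.0
```

```bash
python3 -c "
from h import *
s=snap('side')
cv2.imwrite('pics/b3.png',cv2.resize(s[160:240,275:355],(600,600),interpolation=2)[:,:,::-1])
print(proj(cam('side'),r.read_state()['ee_pos']),r.read_state()['ee_pos'])"
```

```text
(np.float64(316.9556572515242), np.float64(198.75514446006477)) [ 0.45476641 -0.0841006   0.05490961]
```

View pics/b3.png

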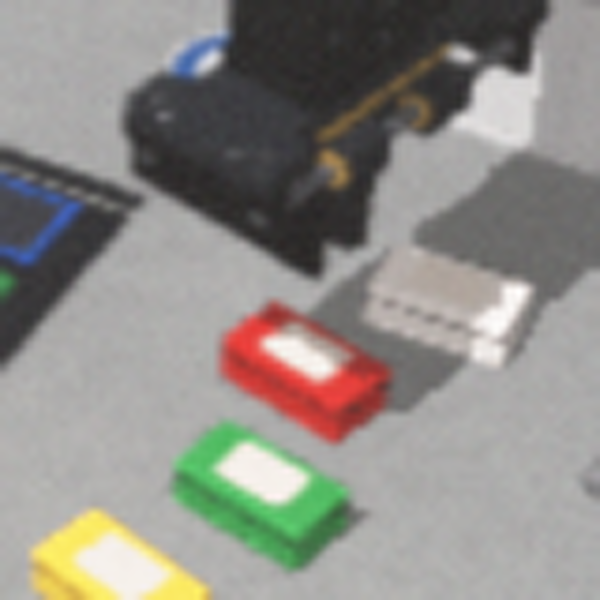

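Box is untouched. The fingertips are around (320,194), about 4 px above the reported TCP, so they really sit 15–20 mm higher than reported. I'll open and probe lower in small steps while watching the force.

>>> arm_command(moves=[0,0,0,0,0,0,0,0,0,0,0,0,0,0,0,0,0,0,0,0,0,0,0,0,0,0,1,0,0,0,2,0,0,0,2,0,0,0,0.5,0,0,0,0,0], fingers=64)

```text
time: 14.57
ee_pos: [0.4533, -0.0832, -0.0017]
eef_rot: [0.994, -0.105, -0.002, -0.001]
ft_force: [-0.6, 0.3, -0.0]
width: 0.0555
grip_force: 0.0
```

>>> arm_command(moves=[0,0,0.3,0,0,0,0.3,0,0,0,0,0])

```text
time: 14.82
ee_pos: [0.455, -0.0839, -0.0059]
eef_rot: [0.994, -0.106, 0.0, 0.0]
ft_force: [-0.1, -0.3, -0.8]
width: 0.0557
grip_force: 0.0
```

>>> arm_command(moves=[0,0,0.3,0,0,0,0.3,0,0,0,0,0])

```text
time: 15.07
ee_pos: [0.4545, -0.0839, -0.0125]
eef_rot: [0.994, -0.106, -0.0, 0.0]
ft_force: [-0.4, 0.1, 0.5]
width: 0.0557
grip_force: 0.0
```

>>> arm_command(moves=[0,0,0,0,0,0,0,0,0,0,0,0,0,0,0,0,0,0,0,0,0,0,0,0,0,0,0,0,0,0,0,0,0,0,0,0], fingers=20)

```text
time: 15.82
ee_pos: [0.4548, -0.0838, -0.0121]
eef_rot: [0.994, -0.106, 0.0, 0.0]
ft_force: [-0.4, 1.5, 2.7]
width: 0.0358
grip_force: 20.0
```

>>> arm_command(moves=[0,0,-2,0,0,0,-3,0,0,0,-2,0,1.4,-2.83,0,0,1.4,-2.83,0,0,1.4,-2.83,0,0,1.4,-2.83,0,0,1.4,-2.83,0,0,1.4,-2.83,0,0,1.4,-2.83,0,0,1.4,-2.83,0,0,1.4,-2.83,0,0])

```text
time: 16.82
ee_pos: [0.6319, 0.1396, 0.0571]
eef_rot: [0.994, -0.106, -0.0, 0.0]
ft_force: [0.7, 0.7, -1.0]
width: 0.0357
grip_force: 20.0
```

>>> arm_command(moves=[0,0,0,-4.9,0,0,0,-4.9,0,0,0,-4.8,0,0,0,0])

```text
time: 17.15
ee_pos: [0.6311, 0.1387, 0.0571]
eef_rot: [1.0, 0.024, -0.001, 0.0]
ft_force: [0.6, -0.2, -0.9]
width: 0.0352
grip_force: 20.0
```

```bash
python3 -c "
from h import *
plan((632,138,-11,2.3))
s=snap('side');print(blobs(s,cam('side'),'red',.05,smin=90))"
```

```text
at [631.1 138.7  57.1] yaw 2.7 F [ 0.6 -0.2 -0.9] t 17.15 w 0.0352
(632, 138, -11, 2.3) 2 rows: [0.04, 0.04, 3.4, 0.2] [0.04, 0.04, 3.4, 0.2]
[(626, 200, 18, 42, -23.4, [221.0, 231.0]), (633, 126, 18, 37, -54.7, [234.0, 216.0])]
```

>>> arm_command(moves=[0.05,0.1,2.5,0.3,0,0,2.5,0,0,0,1.2,0,0,0,0.7,0,0,0,0,0,0,0,0,0])

```text
time: 17.7
ee_pos: [0.6322, 0.1379, -0.0107]
eef_rot: [1.0, 0.018, 0.0, -0.0]
ft_force: [1.2, 0.2, -0.4]
width: 0.0356
grip_force: 20.0
```

>>> arm_command(moves=[0,0,0,0,0,0,0,0,0,0,0,0,0,0,0,0,0,0,-2,0,0,0,-3,0,0,0,-2,0,-3.34,-0.53,0,0,-3.34,-0.53,0,0,-3.34,-0.53,0,0,-3.34,-0.53,0,5,-3.34,-0.53,0,5], fingers=62)

```text
time: 18.7
ee_pos: [0.4629, 0.1603, 0.0586]
eef_rot: [0.997, -0.071, -0.0, 0.0]
ft_force: [-0.1, 1.4, 1.3]
width: 0.0538
grip_force: 0.0
```

```bash
python3 -c "
from h import *
s=snap('side');t=snap('top');i=cam('top');j=cam('side')
print('red',blobs(t,i,'red',.012,roi=(560,700,-200,250),smin=70),blobs(s,j,'red',.012,roi=(560,700,-200,250)))
for c in('yellow','green','blue','white'): print(c,blobs(t,i,c,.012,roi=(370,490,-200,350),amin=60),blobs(s,j,c,.012,roi=(370,490,-200,350),amin=60))
plan((464,158,-11,-8),(464,158,55,-8),(642,-117,55,-8),(642,-117,55,2.3))"
```

```text
red [(629, 138, 83, 51, 2.7, [219.0, 162.0])] []
yellow [] [(460, 78, 52, 80, -14.8, [292.0, 240.0])]
green [(414, 1, 33, 21, 80.1, [267.0, 243.0]), (448, -5, 34, 37, -10.3, [270.0, 228.0])] [(437, -1, 50, 73, -9.8, [307.0, 225.0])]
blue [] [(466, 159, 51, 74, -4.2, [276.0, 255.0])]
white [(441, -167, 50, 27, 50.4, [327.0, 231.0]), (468, 227, 31, 24, 63.2, [185.0, 222.0])] []
at [459.9 161.7  58.6] yaw -7.8 F [ 1.  -1.   0.6] t 18.8 w 0.0538
(464, 158, -11, -8) 2 rows: [0.23, 0.16, 3.48, 0.1] [0.23, 0.16, 3.48, 0.1]
(464, 158, 55, -8) 2 rows: [0.0, 0.0, -3.3, 0.0]
(642, -117, 55, -8) 10 rows: [2.15, 2.48, 0.0, 0.0]
(642, -117, 55, 2.3) 2 rows: [0.0, 0.0, 0.0, -5.2] [0.0, 0.0, 0.0, -5.2]
```

>>> arm_command(moves=[0.4,0.3,2.5,0,0,0,2.5,0,0,0,1.3,0,0,0,0.7,0,0,0,0,0])

```text
time: 19.22
ee_pos: [0.4673, 0.1574, -0.0121]
eef_rot: [0.998, -0.068, -0.001, 0.0]
ft_force: [0.7, 0.4, -0.6]
width: 0.0537
grip_force: 0.0
```

>>> arm_command(moves=[0,0,0,0,0,0,0,0,0,0,0,0,0,0,0,0,0,0,0,0,0,0,0,0,0,0,0,0,0,0,0,0,0,0,-2,0,0,0,-3,0,0,0,-2,0,0,0,0,0], fingers=20)

```text
time: 20.22
ee_pos: [0.4702, 0.1583, 0.0626]
eef_rot: [0.998, -0.068, 0.003, -0.001]
ft_force: [0.9, 0.2, -0.8]
width: 0.0356
grip_force: 20.0
```

>>> arm_command(moves=[2.15,2.48,0,0,2.15,2.48,0,0,2.15,2.48,0,0,2.15,2.48,0,0,2.15,2.48,0,0,2.15,2.48,0,0,2.15,2.48,0,0,2.15,2.48,0,0,2.15,2.48,0,0,2.15,2.48,0,0,0,0,0,-5.2,0,0,0,-5])

```text
time: 21.22
ee_pos: [0.6474, -0.1203, 0.0575]
eef_rot: [1.0, 0.021, -0.001, 0.0]
ft_force: [-0.2, 1.2, -1.0]
width: 0.0359
grip_force: 20.0
```

```bash
python3 -c "
from h import *
s=snap('side');j=cam('side')
plan((642,-117,-11,2.3))"
```

```text
at [ 647.1 -118.8   57.6] yaw 2.9 F [-0.6  0.7 -0.8] t 21.2667 w 0.0357
(642, -117, -11, 2.3) 2 rows: [-0.25, -0.1, 3.43, 0.3] [-0.25, -0.1, 3.43, 0.3]
```

>>> arm_command(moves=[-0.2,0,2.5,0.5,0,0,2.5,0,0,0,1.2,0,0,0,0.7,0,0,0,0,0,0,0,0,0])

```text
time: 21.77
ee_pos: [0.6455, -0.1175, -0.0099]
eef_rot: [1.0, 0.016, 0.0, -0.0]
ft_force: [-0.3, 0.8, -0.2]
width: 0.0358
grip_force: 20.0
```

>>> arm_command(moves=[0,0,0,0,0,0,0,0,0,0,0,0,0,0,0,0,0,0,-2,0,0,0,-3,0,0,0,-2,0,0,0,0,0,0,0,0,0], fingers=62)

```text
time: 22.52
ee_pos: [0.6461, -0.1179, 0.0612]
eef_rot: [1.0, 0.016, 0.001, 0.0]
ft_force: [-0.6, -0.7, 0.1]
width: 0.0542
grip_force: 0.0
```

```bash
python3 -c "
from h import *
s=snap('side');t=snap('top');i=cam('top');j=cam('side')
for c in('red','blue'):print(c,blobs(t,i,c,.012,roi=(560,700,-200,250),smin=70),blobs(s,j,c,.012,roi=(560,700,-200,250),smin=70))
for c in('yellow','green','white'): print(c,blobs(t,i,c,.012,roi=(370,490,-200,350),amin=60),blobs(s,j,c,.012,roi=(370,490,-200,350),amin=60))
plan((457,78,-11,-15),(457,78,55,-15),(637,11,55,-15),(637,11,55,2.3))"
```

```text
red [(629, 138, 83, 51, 2.7, [219.0, 162.0])] [(653, 167, 24, 56, -31.8, [222.0, 232.0])]
blue [(619, -117, 45, 52, -85.7, [308.0, 167.0])] [(638, -112, 89, 74, 2.4, [273.0, 186.0])]
yellow [(457, 78, 36, 66, -15.1, [240.0, 227.0])] [(459, 78, 51, 78, -15.4, [290.0, 237.0])]
green [(435, -2, 35, 65, -10.9, [268.0, 233.0])] [(438, -1, 50, 73, -9.8, [309.0, 226.0])]
white [(435, -3, 23, 33, -10.2, [268.0, 234.0]), (420, -160, 65, 35, 4.2, [327.0, 239.0]), (457, 78, 23, 31, -14.4, [240.0, 226.0])] [(425, -158, 73, 66, 4.1, [333.0, 198.0])]
at [ 644.7 -117.9   59. ] yaw 1.9 F [-0.2 -0.3 -0.4] t 22.6167 w 0.054
(457, 78, -11, -15) 9 rows: [-2.01, -2.24, 0.78, 1.9] [-2.09, -2.18, 0.78, 1.9] [-2.16, -2.11, 0.78, 1.9] [-2.22, -2.04, 0.78, 1.9] [-2.29, -1.96, 0.78, 1.9] [-2.35, -1.89, 0.78, 1.9] [-2.41, -1.81, 0.78, 1.9] [-2.47, -1.73, 0.78, 1.9] [-2.53, -1.65, 0.78, 1.9]
(457, 78, 55, -15) 2 rows: [0.0, 0.0, -3.3, 0.0]
(637, 11, 55, -15) 6 rows: [3.19, 0.3, 0.0, 0.0]
(637, 11, 55, 2.3) 3 rows: [0.0, 0.0, 0.0, -5.8] [0.0, 0.0, 0.0, -5.8] [0.0, 0.0, 0.0, -5.8]
```

>>> arm_command(moves=[-2.26,-2.52,0,0,-2.26,-2.52,0,0,-2.26,-2.52,0,0,-2.26,-2.52,0,0,-2.26,-2.52,0,0,-2.26,-2.52,0,0,-2.26,-2.52,0,0,-2.26,-2.52,0,0,0,0,0,5.6,0,0,0,5.6,0,0,0,5.6,0,0,0,0])

```text
time: 23.62
ee_pos: [0.4572, 0.0777, 0.0591]
eef_rot: [0.991, -0.132, -0.001, 0.0]
ft_force: [0.1, -0.5, -0.7]
width: 0.0538
grip_force: 0.0
```

```bash
python3 -c "
from h import *
t=snap('top');i=cam('top')
for c in('red','blue'):print(c,blobs(t,i,c,.012,roi=(560,700,-200,250)))
plan((457,78,-11,-15))
cv2.imwrite('pics/mat.png',t[130:190,190:340,::-1])
for c in ('red','blue'):
  cs,_=cv2.findContours(mask(t,c,smin=90),cv2.RETR_LIST,1);print(c,[(cv2.contourArea(q),[round(float(x)*1000) for x in onz(i,*(q[:,0].mean(0)),.024)[:2]]) for q in cs if cv2.contourArea(q)>15])"
```

```text
red [(629, 138, 48, 80, -0.0, [217.0, 169.0])]
blue [(623, -116, 112, 51, 1.0, [309.0, 166.0])]
at [457.4  77.7  59.1] yaw -14.8 F [ 0.4 -0.1  0.3] t 23.6667 w 0.0539
(457, 78, -11, -15) 3 rows: [-0.01, -0.01, 2.34, 0.1] [-0.01, -0.01, 2.34, 0.1] [-0.01, -0.01, 2.34, 0.1]
red [(15.5, [603, 155]), (31.0, [614, 116]), (48.0, [623, -455]), (120.0, [631, 137]), (479.0, [627, 137])]
blue [(232.0, [581, -270]), (398.5, [581, -270]), (123.5, [598, -122]), (106.5, [653, 480]), (249.0, [641, -110]), (648.0, [621, -116]), (23.0, [863, 291]), (22.5, [864, 311]), (24.0, [864, 366]), (25.0, [864, 385]), (24.0, [864, 329]), (24.5, [865, 348]), (24.0, [884, 292]), (22.5, [884, 347]), (24.5, [884, 366]), (24.5, [884, 385]), (25.0, [884, 310]), (24.0, [885, 329]), (26.5, [905, 329]), (26.0, [906, 347]), (27.5, [905, 366]), (26.0, [905, 385]), (25.0, [905, 292]), (26.0, [905, 310]), (1514.5, [891, 333]), (4459.5, [896, -2])]
```

```bash
python3 -c "
import cv2
cv2.imwrite('pics/matL.png',cv2.resize(cv2.imread('pics/mat.png'),None,fx=5,fy=5,interpolation=2))"
```

```text
(no output)
```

View pics/matL.png

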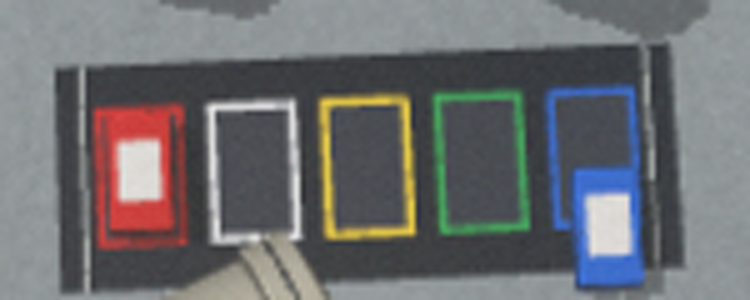

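The red box is centred in its frame (label at (140,170)). The blue box was knocked out toward the robot (label at (608,225), world ≈(598,-122)), so I'll put it back later. Yellow now.

>>> arm_command(moves=[0,0,2.5,0,0,0,2.5,0,0,0,1.3,0,0,0,0.8,0,0,0,0,0])

```text
time: 24.08
ee_pos: [0.4566, 0.0778, -0.0128]
eef_rot: [0.992, -0.129, -0.002, -0.0]
ft_force: [0.1, 0.5, 0.3]
width: 0.0542
grip_force: 0.0
```

>>> arm_command(moves=[0,0,0,0,0,0,0,0,0,0,0,0,0,0,0,0,0,0,0,0,0,0,0,0,0,0,0,0,0,0,0,0,0,0,-2,0,0,0,-3,0,0,0,-2,0,0,0,0,0], fingers=20)

```text
time: 25.08
ee_pos: [0.4604, 0.0784, 0.0625]
eef_rot: [0.992, -0.13, 0.003, -0.0]
ft_force: [1.7, 1.0, -0.7]
width: 0.0355
grip_force: 20.0
```

>>> arm_command(moves=[3.19,0.3,0,0,3.19,0.3,0,0,3.19,0.3,0,0,3.19,0.3,0,0,3.19,0.3,0,0,3.19,0.3,0,0,0,0,0,-5.8,0,0,0,-5.8,0,0,0,-5.8,0,0,0,0,0,0,0,0])

```text
time: 26.0
ee_pos: [0.638, 0.0111, 0.0582]
eef_rot: [1.0, 0.02, -0.0, -0.0]
ft_force: [0.4, 0.1, -1.6]
width: 0.0359
grip_force: 20.0
```

```bash
python3 -c "
from h import *
plan((637,11,-11,2.3))"
```

```text
at [638.   11.1  58.2] yaw 2.3 F [ 0.4  0.1 -1.6] t 26.0 w 0.0359
(637, 11, -11, 2.3) 2 rows: [-0.05, 0.0, 3.46, -0.0] [-0.05, 0.0, 3.46, -0.0]
```

>>> arm_command(moves=[-0.1,0,2.5,0,0,0,2.5,0,0,0,1.2,0,0,0,0.7,0,0,0,0,0])

```text
time: 26.42
ee_pos: [0.637, 0.011, -0.0106]
eef_rot: [1.0, 0.021, -0.001, 0.0]
ft_force: [0.1, 0.7, -0.3]
width: 0.036
grip_force: 20.0
```

>>> arm_command(moves=[0,0,0,0,0,0,0,0,0,0,0,0,0,0,0,0,0,0,-2,0,0,0,-3,0,0,0,-2,0,0,0,0,0], fingers=62)

```text
time: 27.08
ee_pos: [0.6399, 0.0118, 0.0648]
eef_rot: [1.0, 0.021, 0.003, -0.0]
ft_force: [1.1, -0.6, 0.8]
width: 0.0541
grip_force: 0.0
```

>>> arm_command(moves=[-3.37,0.08,0,0,-3.37,0.08,0,0,-3.37,0.08,0,0,-3.37,0.08,0,0,-3.37,0.08,0,0,-3.37,0.08,0,0,0,0,0,6.6,0,0,0,6.6,0,0,0,0,0,0,0,0])

```text
time: 27.92
ee_pos: [0.4356, -0.0025, 0.0599]
eef_rot: [0.996, -0.092, 0.0, 0.0]
ft_force: [-0.1, -0.0, -0.6]
width: 0.0541
grip_force: 0.0
```

```bash
python3 -c "
from h import *
s=snap('side')
print('green',blobs(s,cam('side'),'green',.012,roi=(370,490,-200,350),amin=60))
plan((435,-2,-12,-11),(435,-2,55,-11),(639,-53,55,-11),(639,-53,55,2.3))"
```

```text
green [(438, -1, 50, 74, -9.8, [307.0, 226.0])]
at [435.7  -2.2  59.9] yaw -10.5 F [-0.1 -1.2  0.4] t 27.9667 w 0.0539
(435, -2, -12, -11) 3 rows: [-0.02, -0.0, 2.4, 0.2] [-0.02, -0.0, 2.4, 0.2] [-0.02, -0.0, 2.4, 0.2]
(435, -2, 55, -11) 2 rows: [0.0, 0.0, -3.35, 0.0]
(639, -53, 55, -11) 7 rows: [3.0, 0.16, 0.0, 0.0]
(639, -53, 55, 2.3) 3 rows: [0.0, 0.0, 0.0, -4.4] [0.0, 0.0, 0.0, -4.4] [0.0, 0.0, 0.0, -4.4]
```

>>> arm_command(moves=[0,0,2.5,0.3,0,0,2.5,0,0,0,1.4,0,0,0,0.8,0,0,0,0,0])

```text
time: 28.38
ee_pos: [0.4345, -0.0017, -0.0136]
eef_rot: [0.996, -0.095, -0.001, -0.001]
ft_force: [0.4, -0.7, 0.4]
width: 0.0542
grip_force: 0.0
```

>>> arm_command(moves=[0,0,0,0,0,0,0,0,0,0,0,0,0,0,0,0,0,0,0,0,0,0,0,0,0,0,0,0,0,0,0,0,0,0,-2,0,0,0,-3,0,0,0,-2,0,0,0,0,0], fingers=20)

```text
time: 29.38
ee_pos: [0.4379, -0.0024, 0.0613]
eef_rot: [0.995, -0.096, 0.003, 0.001]
ft_force: [2.0, 0.5, -0.1]
width: 0.0361
grip_force: 20.0
```

>>> arm_command(moves=[3.0,0.16,0,0,3.0,0.16,0,0,3.0,0.16,0,0,3.0,0.16,0,0,3.0,0.16,0,0,3.0,0.16,0,0,3.0,0.16,0,0,0,0,0,-4.4,0,0,0,-4.4,0,0,0,-4.4,0,0,0,0])

```text
time: 30.3
ee_pos: [0.6392, -0.0536, 0.0568]
eef_rot: [1.0, 0.021, -0.001, -0.0]
ft_force: [0.3, -0.6, -0.3]
width: 0.0358
grip_force: 20.0
```

```bash
python3 -c "
from h import *
plan((639,-53,-11,2.3))"
```

```text
at [639.2 -53.6  56.8] yaw 2.4 F [ 0.3 -0.6 -0.3] t 30.3 w 0.0358
(639, -53, -11, 2.3) 2 rows: [-0.01, -0.03, 3.39, 0.0] [-0.01, -0.03, 3.39, 0.0]
```

>>> arm_command(moves=[0,0,2.5,0,0,0,2.5,0,0,0,1.2,0,0,0,0.7,0,0,0,0,0])

```text
time: 30.72
ee_pos: [0.639, -0.0537, -0.0118]
eef_rot: [1.0, 0.018, -0.001, 0.0]
ft_force: [-0.3, 0.0, -0.0]
width: 0.036
grip_force: 20.0
```

>>> arm_command(moves=[0,0,0,0,0,0,0,0,0,0,0,0,0,0,0,0,0,0,-2,0,0,0,-3,0,0,0,-2,0,0,0,0,0], fingers=62)

```text
time: 31.38
ee_pos: [0.6421, -0.0531, 0.0638]
eef_rot: [1.0, 0.019, 0.003, 0.0]
ft_force: [-0.4, 0.2, 0.6]
width: 0.0537
grip_force: 0.0
```

>>> arm_command(moves=[-3.19,1.4,0,0,-3.19,1.4,0,0,-3.19,1.4,0,0,-3.19,1.4,0,0,-3.19,1.4,0,0,-3.19,1.4,0,0,-3.19,1.4,0,0,0,0,0,-1.9,0,0,0,0])

```text
time: 32.13
ee_pos: [0.4182, -0.1622, 0.0587]
eef_rot: [0.999, 0.034, -0.001, 0.001]
ft_force: [1.1, -0.4, 0.1]
width: 0.0539
grip_force: 0.0
```

```bash
python3 -c "
from h import *
s=snap('side')
print('w',blobs(s,cam('side'),'white',.012,roi=(350,490,-200,-100),amin=60))
plan((420,-160,-12,4.3),(420,-160,55,4.3),(634.5,74.5,55,4.3),(634.5,74.5,55,2.3))"
```

```text
w [(424, -158, 73, 66, 4.1, [331.0, 199.0])]
at [ 419.8 -160.9   59. ] yaw 3.9 F [ 0.9 -0.2  0.1] t 32.1833 w 0.0536
(420, -160, -12, 4.3) 3 rows: [0.01, -0.03, 2.37, -0.1] [0.01, -0.03, 2.37, -0.1] [0.01, -0.03, 2.37, -0.1]
(420, -160, 55, 4.3) 2 rows: [0.0, 0.0, -3.35, -0.0]
(634.5, 74.5, 55, 4.3) 10 rows: [2.31, -2.18, 0.0, -0.0]
(634.5, 74.5, 55, 2.3) 1 rows: [0.0, 0.0, 0.0, 2.0]
```

>>> arm_command(moves=[0,-0.1,2.5,-0.3,0,0,2.5,0,0,0,1.3,0,0,0,0.8,0,0,0,0,0])

```text
time: 32.6
ee_pos: [0.4202, -0.1572, -0.0134]
eef_rot: [0.999, 0.039, -0.001, -0.001]
ft_force: [-0.2, 0.5, 0.3]
width: 0.0537
grip_force: 0.0
```

>>> arm_command(moves=[0,0,0,0,0,0,0,0,0,0,0,0,0,0,0,0,0,0,0,0,0,0,0,0,0,0,0,0,0,0,0,0,0,0,-2,0,0,0,-3,0,0,0,-2,0,0,0,0,0], fingers=20)

```text
time: 33.6
ee_pos: [0.4221, -0.1598, 0.0613]
eef_rot: [0.999, 0.038, 0.002, 0.002]
ft_force: [0.7, -0.4, 0.1]
width: 0.036
grip_force: 20.0
```

>>> arm_command(moves=[2.31,-2.18,0,0,2.31,-2.18,0,0,2.31,-2.18,0,0,2.31,-2.18,0,0,2.31,-2.18,0,0,2.31,-2.18,0,0,2.31,-2.18,0,0,2.31,-2.18,0,0,2.31,-2.18,0,0,2.31,-2.18,0,0,0,0,0,2,0,0,0,0])

```text
time: 34.6
ee_pos: [0.6336, 0.0783, 0.0567]
eef_rot: [1.0, 0.021, -0.001, -0.0]
ft_force: [-0.4, -0.4, -1.0]
width: 0.0356
grip_force: 20.0
```

```bash
python3 -c "
from h import *
t=snap('side')
plan((634.5,74.5,-11,2.3))"
```

```text
at [633.2  76.4  56.8] yaw 2.4 F [-0.1 -0.9 -1.3] t 34.65 w 0.0358
(634.5, 74.5, -11, 2.3) 2 rows: [0.06, 0.1, 3.39, 0.1] [0.06, 0.1, 3.39, 0.1]
```

>>> arm_command(moves=[0.1,0.1,2.5,0,0,0.05,2.5,0,0,0,1.2,0,0,0,0.6,0,0,0,0,0,0,0,0,0])

```text
time: 35.15
ee_pos: [0.6348, 0.0739, -0.0097]
eef_rot: [1.0, 0.02, 0.0, 0.0]
ft_force: [-0.8, -0.2, -0.8]
width: 0.0361
grip_force: 20.0
```

>>> arm_command(moves=[0,0,0,0,0,0,0,0,0,0,0,0,0,0,0,0,0,0,-2,0,0,0,-3,0,0,0,-2,0,0,0,0,0], fingers=52)

```text
time: 35.82
ee_pos: [0.6372, 0.0756, 0.0647]
eef_rot: [1.0, 0.021, 0.003, -0.0]
ft_force: [0.1, 1.2, 0.1]
width: 0.0453
grip_force: 0.0
```

>>> arm_command(moves=[-3.1,0.6,0,0,-3.1,0.6,0,0,-3.1,0.6,0,0,-3.1,0.6,0,0,-3.1,0.6,0,0,-3.1,0.6,0,0,0,0,0,0], fingers=62)

```text
time: 36.4
ee_pos: [0.4448, 0.0282, 0.0582]
eef_rot: [1.0, 0.02, -0.002, 0.002]
ft_force: [0.3, 0.5, 0.3]
width: 0.0538
grip_force: 0.0
```

```bash
cat >> h.py <<'E'
def labels(t,i):
    m=((t.min(2)>150)&(t.max(2).astype(int)-t.min(2)<40)).astype(np.uint8)*255
    cs,_=cv2.findContours(m,cv2.RETR_LIST,1);o=[]
    for q in cs:
        p=np.array([onz(i,u,v,.024)[:2]*1000 for u,v in q[:,0]],np.float32)
        if len(p)<4: continue
        (x,y),(w,h),a=cv2.minAreaRect(p)
        if 540<x<700 and -200<y<200 and 15<min(w,h) and max(w,h)<75: o.append((round(x),round(y),round(w),round(h),round(a)))
    return o
E
python3 -c "
from h import *
t=snap('top');i=cam('top')
print(labels(t,i))
cv2.imwrite('pics/mat2.png',cv2.resize(t[130:200,190:340,::-1],None,fx=5,fy=5,interpolation=2))
plan((598,-122,-12,2),(642,-117,55,2.3))"
```

```text
[(598, -121, 22, 31, 90), (631, 137, 31, 19, 0), (635, 9, 19, 31, 89), (636, -54, 34, 23, 4)]
at [447.9  28.6  59.2] yaw 2.3 F [ 1.2  0.6 -0.2] t 36.45 w 0.0541
(598, -122, -12, 2) 7 rows: [2.06, 2.23, 1.02, 0.0] [2.06, 2.23, 1.02, 0.0] [2.06, 2.23, 1.02, 0.0] [2.06, 2.23, 1.02, 0.0] [2.06, 2.23, 1.02, 0.0] [2.06, 2.23, 1.02, 0.0] [2.07, 2.23, 1.02, 0.0]
(642, -117, 55, 2.3) 3 rows: [1.47, -0.12, -2.23, -0.1] [1.47, -0.11, -2.23, -0.1] [1.47, -0.11, -2.23, -0.1]
```

View pics/mat2.png

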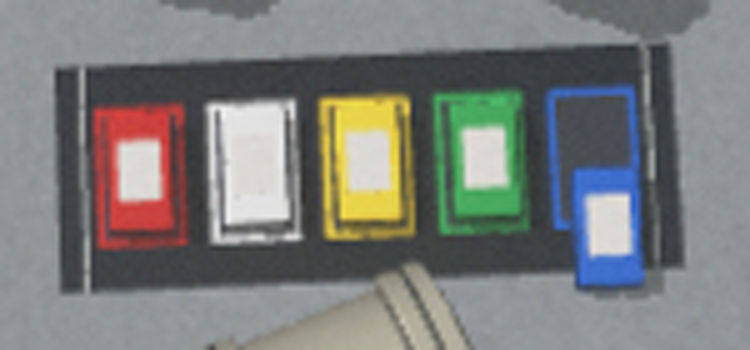

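Red, white, yellow and green sit centred. Blue has its label at (608,225), so I re-place it now.

>>> arm_command(moves=[2.42,2.6,0,0,2.42,2.6,0,0,2.42,2.6,0,0,2.42,2.6,0,0,2.42,2.6,0,0,2.42,2.6,0,1,0,0,0,0,0,0,0,0], fingers=58)

```text
time: 37.12
ee_pos: [0.6033, -0.12, 0.0587]
eef_rot: [1.0, 0.011, -0.0, -0.001]
ft_force: [-0.5, 0.5, 0.2]
width: 0.0501
grip_force: 0.0
```

```bash
python3 -c "
from h import *
plan((599,-121,-12,1.5))"
```

```text
at [ 603.3 -120.    58.7] yaw 1.2 F [-0.5  0.5  0.2] t 37.1167 w 0.0501
(599, -121, -12, 1.5) 3 rows: [-0.15, 0.03, 2.36, -0.1] [-0.15, 0.03, 2.36, -0.1] [-0.15, 0.03, 2.36, -0.1]
```

>>> arm_command(moves=[-0.4,0.1,2.5,0,0,0,2.5,0,0,0,1.3,0,0,0,0.7,0,0,0,0,0])

```text
time: 37.53
ee_pos: [0.5972, -0.1192, -0.0114]
eef_rot: [1.0, 0.013, -0.001, -0.0]
ft_force: [-0.3, -0.1, -0.3]
width: 0.0506
grip_force: 0.0
```

>>> arm_command(moves=[0,0,0,0,0,0,0,0,0,0,0,0,0,0,0,0,0,0,0,0,0,0,0,0,0,0,0,0,0,0,-2,0,0,0,-1,0,1.5,-0.1,0,-0.8,1.5,-0.1,0,0,1.3,-0.1,0,0], fingers=20)

```text
time: 38.53
ee_pos: [0.6419, -0.116, 0.0206]
eef_rot: [1.0, 0.019, 0.001, 0.0]
ft_force: [0.5, -0.1, -1.2]
width: 0.0356
grip_force: 20.0
```

>>> arm_command(moves=[0,0,0,0,0,0,0,0])

```text
time: 38.7
ee_pos: [0.6409, -0.1152, 0.0199]
eef_rot: [1.0, 0.019, 0.0, -0.0]
ft_force: [-0.7, 0.5, -0.9]
width: 0.0359
grip_force: 20.0
```

```bash
python3 -c "
from h import *
plan((642,-117,-11,2.3))"
```

```text
at [ 640.9 -115.2   19.9] yaw 2.2 F [-0.7  0.5 -0.9] t 38.7 w 0.0359
(642, -117, -11, 2.3) 1 rows: [0.1, 0.18, 3.09, -0.1]
```

>>> arm_command(moves=[0.1,0.15,1.5,0,0,0,1,0,0,0,0.6,0,0,0,0,0,0,0,0,0])

```text
time: 39.12
ee_pos: [0.6411, -0.1175, -0.0121]
eef_rot: [1.0, 0.019, -0.0, 0.0]
ft_force: [-0.5, -0.2, -0.0]
width: 0.0358
grip_force: 20.0
```

>>> arm_command(moves=[0,0,0,0,0,0,0,0,0,0,0,0,0,0,0,0,0,0,-1.5,0,0,0,-3,0,0,0,-4,0,0,0,-4,0,0,0,-4,0,0,0,-4,0,0,0,-4,0], fingers=56)

```text
time: 40.03
ee_pos: [0.6414, -0.1166, 0.2374]
eef_rot: [1.0, 0.019, 0.001, 0.0]
ft_force: [1.3, -0.3, -0.4]
width: 0.0491
grip_force: 0.0
```

>>> arm_command(moves=[-2.58,2.67,0,0,-2.58,2.67,0,0,-2.58,2.67,0,0,-2.58,2.67,0,0,-2.58,2.67,0,0,-2.58,2.67,0,0,-2.58,2.67,0,0,-2.58,2.67,0,0,0,0,0,0], fingers=95)

```text
time: 40.78
ee_pos: [0.4381, -0.3455, 0.2344]
eef_rot: [1.0, 0.014, -0.001, 0.001]
ft_force: [-0.9, -0.9, -0.7]
width: 0.0824
grip_force: 0.0
```

```bash
python3 -c "
from h import *
t=snap('top');i=cam('top')
print(labels(t,i))
a=cv2.resize(t[130:190,190:340],(600,240),interpolation=2)
s=snap('side');b=cv2.resize(s[115:215,300:400],(350,350),interpolation=2)
c=np.zeros((590,600,3),np.uint8);c[:240]=a;c[240:,:350]=b
cv2.imwrite('pics/l1.png',c[:,:,::-1])
plan((444,-339,95,2.3))"
```

```text
[(631, 137, 31, 19, 0), (635, 9, 19, 31, 89), (636, -54, 34, 23, 5), (640, -118, 19, 31, 89)]
at [ 442.7 -339.6  234.7] yaw 2.0 F [0.8 0.8 0.7] t 40.8833 w 0.0825
(444, -339, 95, 2.3) 4 rows: [0.03, -0.01, 3.49, -0.1] [0.03, -0.01, 3.49, -0.1] [0.03, -0.01, 3.49, -0.1] [0.03, -0.01, 3.49, -0.1]
```

View pics/l1.png

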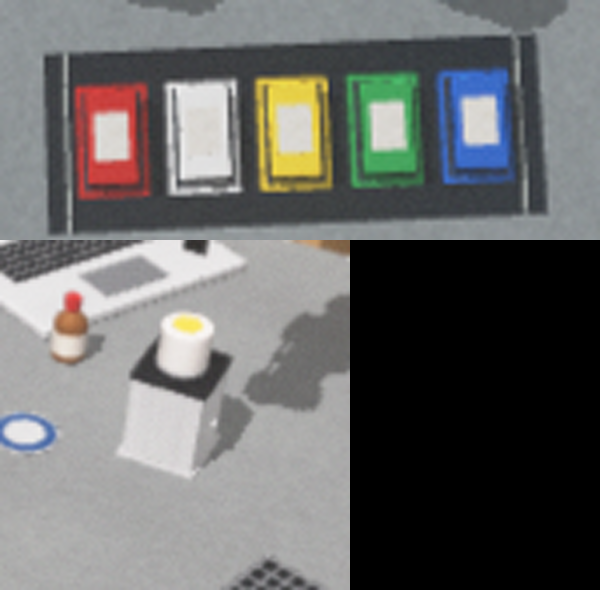

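All five boxes are centred. I'll check the lamp axis with the side ray of the head top at (353.4,138.7), then descend.

```bash
python3 -c "
from h import *
print((onz(cam('side'),353.4,138.7,.15)*1000).round())
j=cam('side');print('disc side',(onz(j,300+26/3.5,115+(432-240)/3.5,.003)*1000).round())
print(proj(j,(.444,-.339,.15)))
plan((444,-339,95,2.3))"
```

```text
[ 449. -340.  150.]
disc side [ 583. -274.    3.]
(np.float64(354.59866266495703), np.float64(139.22342395483167))
at [ 442.7 -339.6  234.7] yaw 2.0 F [0.8 0.8 0.7] t 40.8833 w 0.0825
(444, -339, 95, 2.3) 4 rows: [0.03, -0.01, 3.49, -0.1] [0.03, -0.01, 3.49, -0.1] [0.03, -0.01, 3.49, -0.1] [0.03, -0.01, 3.49, -0.1]
```

>>> arm_command(moves=[0.05,0,3.5,0,0,0,3.5,0,0,0,2,0,0,0,0,0])

```text
time: 41.22
ee_pos: [0.4433, -0.3355, 0.1405]
eef_rot: [1.0, 0.02, -0.002, -0.002]
ft_force: [-0.2, 0.2, -0.0]
width: 0.0828
grip_force: 0.0
```

>>> arm_command(moves=[0.2,0,2,0,0,0,1.5,0,0,0,1,0,0,0,0,0,0,0,0,0])

```text
time: 41.63
ee_pos: [0.4471, -0.3379, 0.1]
eef_rot: [1.0, 0.02, 0.0, 0.0]
ft_force: [0.3, 0.4, 0.6]
width: 0.0826
grip_force: 0.0
```

>>> arm_command(moves=[0,0,0,0,0,0,0,0,0,0,0,0,0,0,0,0,0,0,0,0,0,0,0,0,0,0,0,0,0,0,0,0], fingers=40, squeeze=40)

```text
time: 42.3
ee_pos: [0.4463, -0.3385, 0.0991]
eef_rot: [1.0, 0.019, 0.0, 0.0]
ft_force: [-0.6, -1.2, 2.9]
width: 0.0512
grip_force: 40.0
```

>>> arm_command(moves=[0,0,-1,0,0,0,-1.5,0,0,0,-1.5,0,0,0,-1.5,0,0,0,-1.5,0,0,0,-1.5,0,0,0,-1.5,0,0,0,-1.5,0,0,0,-1.5,0,0,0,-1,0,0,0,0,0])

```text
time: 43.22
ee_pos: [0.4471, -0.3385, 0.2411]
eef_rot: [1.0, 0.019, 0.001, 0.001]
ft_force: [-0.3, 0.6, -2.1]
width: 0.0508
grip_force: 40.0
```

```bash
python3 -c "
from h import *
plan((583,-276,230,2.3),(583,-276,110,2.3))"
```

```text
at [ 447.1 -338.5  241.1] yaw 2.2 F [-0.3  0.6 -2.1] t 43.2167 w 0.0508
(583, -276, 230, 2.3) 5 rows: [2.76, -1.14, 0.22, -0.0] [2.76, -1.14, 0.22, -0.0] [2.76, -1.14, 0.22, -0.0] [2.77, -1.14, 0.22, -0.0] [2.77, -1.14, 0.22, -0.0]
(583, -276, 110, 2.3) 4 rows: [0.0, 0.0, 3.0, -0.0]
```

>>> arm_command(moves=[1.73,-0.71,0,0,1.73,-0.71,0,0,1.73,-0.71,0,0,1.73,-0.71,0,0,1.73,-0.71,0,0,1.73,-0.71,0,0,1.73,-0.71,0,0,1.73,-0.71,0,0,0,0,0,0,0,0,0,0])

```text
time: 44.05
ee_pos: [0.5826, -0.2751, 0.2378]
eef_rot: [1.0, 0.02, -0.001, -0.001]
ft_force: [0.0, -1.0, -2.0]
width: 0.0517
grip_force: 40.0
```

>>> arm_command(moves=[0,0,1,0,0,0,2,0,0,0,2,0,0,0,2,0,0,0,2,0,0,0,2,0,0,0,1.5,0,0,0,1,0,0,0,0,0])

```text
time: 44.8
ee_pos: [0.5806, -0.2767, 0.1014]
eef_rot: [1.0, 0.019, -0.002, -0.001]
ft_force: [-0.7, -0.2, -1.2]
width: 0.0513
grip_force: 40.0
```

```bash
python3 -c "
from h import *
plan((583,-276,84,2.3))
s=snap('side');b=cv2.resize(s[100:220,250:370],(600,600),interpolation=2)
cv2.imwrite('pics/l2.png',b[:,:,::-1])"
```

```text
at [ 580.6 -276.7  101.4] yaw 2.1 F [-0.7 -0.2 -1.2] t 44.8 w 0.0513
(583, -276, 84, 2.3) 1 rows: [0.24, -0.06, 1.74, -0.2]
```

View pics/l2.png

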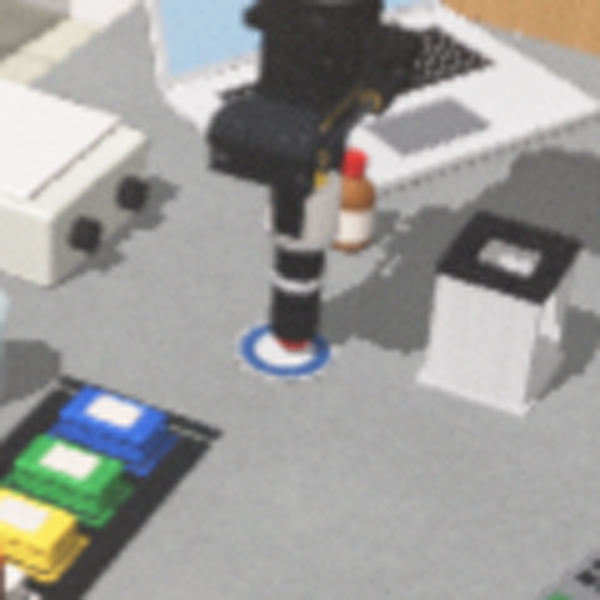

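The lamp is upright over the disc, with the button at (292,345) and the disc centre at (285,350). Pressing down gently.

>>> arm_command(moves=[0.15,0,0.5,0,0,0,0.4,0,0,0,0.2,0,0,0,0.2,0,0,0,0,0])

```text
time: 45.27
ee_pos: [0.5843, -0.2763, 0.0914]
eef_rot: [1.0, 0.019, 0.001, 0.0]
ft_force: [-0.2, -0.1, 2.1]
width: 0.0513
grip_force: 40.0
```

>>> arm_command(moves=[0,0,0.2,0,0,0,0.15,0,0,0,0,0,0,0,0,0])

```text
time: 45.6
ee_pos: [0.5845, -0.2762, 0.0883]
eef_rot: [1.0, 0.019, 0.001, 0.0]
ft_force: [0.5, 1.5, 4.5]
width: 0.0513
grip_force: 40.0
```

>>> arm_command(moves=[0,0,0.2,0,0,0,0.2,0,0,0,0.1,0,0,0,0,0,0,0,0,0])

```text
time: 46.02
ee_pos: [0.5846, -0.2764, 0.0835]
eef_rot: [1.0, 0.019, 0.001, 0.0]
ft_force: [-1.0, 0.9, 6.3]
width: 0.051
grip_force: 40.0
```

>>> arm_command(moves=[0,0,0.1,0,0,0,0.05,0,0,0,0,0,0,0,0,0])

```text
time: 46.35
ee_pos: [0.5847, -0.2764, 0.0822]
eef_rot: [1.0, 0.019, 0.001, 0.0]
ft_force: [-0.9, 0.9, 7.7]
width: 0.0511
grip_force: 40.0
```

>>> arm_command(moves=[0,0,0.1,0,0,0,0.1,0,0,0,0,0,0,0,0,0])

```text
time: 46.68
ee_pos: [0.5856, -0.2763, 0.0821]
eef_rot: [1.0, 0.019, 0.002, 0.001]
ft_force: [-3.5, 1.3, 19.5]
width: 0.0515
grip_force: 40.0
```

```bash
python3 -c "
from h import *
s=snap('side');g=mask(s,'green',smin=80,vmin=50)
n,l,st,ce=cv2.connectedComponentsWithStats(g);print([(st[k].tolist()) for k in range(1,n) if 290<ce[k][0]<330 and 140<ce[k][1]<180])
b=cv2.resize(s[130:180,285:335],(600,600),interpolation=2)
cv2.imwrite('pics/l3.png',b[:,:,::-1]);plan()"
```

```text
[]
at [ 585.6 -276.4   82.1] yaw 2.2 F [-4.   0.4 21.1] t 46.7333 w 0.0514
```

The hard stop is reached (20 N), so the button should have clicked. I'll ease up, release and retreat.

>>> arm_command(moves=[0,0,-0.2,0,0,0,-0.15,0,0,0,0,0,0,0,0,0])

```text
time: 47.07
ee_pos: [0.5847, -0.2764, 0.0837]
eef_rot: [1.0, 0.019, 0.001, 0.001]
ft_force: [-1.3, 0.1, 6.6]
width: 0.0514
grip_force: 40.0
```

>>> arm_command(moves=[0,0,0,0,0,0,0,0,0,0,0,0,0,0,0,0,0,0,0,0,0,0,0,0,0,0,0,0,0,0,0,0,0,0,0,0,0,0,0,0], fingers=85)

```text
time: 47.9
ee_pos: [0.5839, -0.2762, 0.0823]
eef_rot: [1.0, 0.019, 0.0, 0.0]
ft_force: [0.4, -0.3, 0.1]
width: 0.0738
grip_force: 0.0
```

>>> arm_command(moves=[0,0,-1.5,0,0,0,-3,0,0,0,-3,0,0,0,-3,0,0,0,-3,0,0,0,-3,0,-3,1,0,0,-3,1,0,0,-3,1,0,0,-3,1,0,0,-3,1,0,0,0,0,0,0])

```text
time: 48.9
ee_pos: [0.4306, -0.336, 0.2483]
eef_rot: [1.0, 0.015, -0.001, 0.001]
ft_force: [-1.5, -1.3, -0.3]
width: 0.0736
grip_force: 0.0
```

```bash
python3 -c "
from h import *
s=snap('side');t=snap('top');i=cam('top')
print(labels(t,i))
a=cv2.resize(s[110:180,270:340],(500,500),interpolation=2)
b=cv2.resize(t[130:220,180:400],(300,123));d=cv2.resize(s[140:310,150:320],(300,300))
c=np.zeros((500,800,3),np.uint8);c[:,:500]=a;c[:123,500:]=b;c[140:440,500:]=d
cv2.imwrite('pics/f.png',c[:,:,::-1]);plan()"
```

```text
[(631, 137, 31, 19, 0), (635, 9, 19, 31, 89), (636, -54, 34, 23, 4), (640, -118, 19, 31, 89)]
at [ 434.9 -333.   248.6] yaw 2.0 F [0.4 0.3 0.4] t 49.0 w 0.0741
```

View pics/f.png

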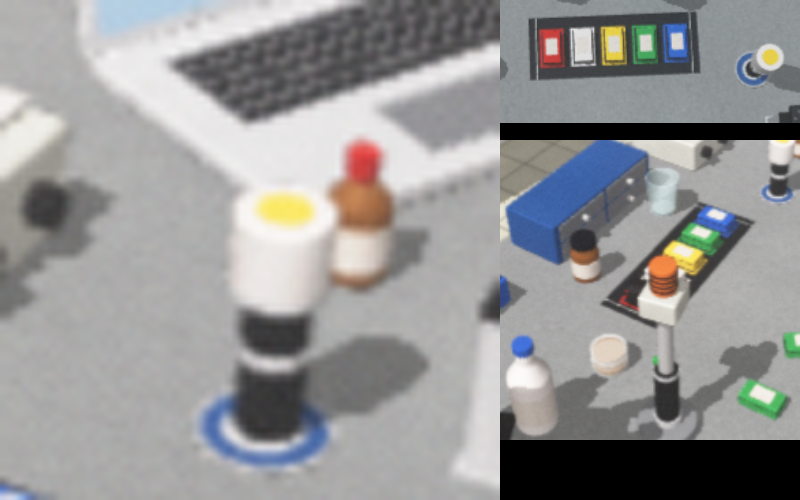

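```bash
python3 -c "
from h import *
s=snap('side');c=s[150:180,295:320];print('red px',int((mask(c,'red',smin=120)>0).sum()),'green',int((mask(c,'green',smin=60,vmin=40)>0).sum()))
print(r.close_job())"
```

```text
red px 0 green 0
the job is handed in; nothing more can be done
None
```

I handed the job in at about 49 s: the mast is up with its lock button out, all five boxes are centred in their frames, and the lamp stands upright on the disc. I never saw the green tell-tale pin. I judged the lamp clicked on from the hard stop at 20 N and no red showing under the body. The blue box got knocked aside along the way, and I put it back.

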